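# Roll a checked feed roller onto the green line of the sorting mat

### The arm

A 6-joint arm with a two-finger parallel gripper is mounted at the origin on a cart in front of the work surface, level with it; the furniture and walls round the work are solid. World frame = base frame: x ahead of the robot, y to its left, z up, the work surface at z = 0. Lengths are in m, angles in rad, forces in N, time in s.
With the tool pointing down it reaches from about 0.4 to 0.925 m from the base axis. Payload 12.5 kg.
Tool frame: the origin (TCP) lies midway between the tips of the shut fingers; the grasp point (between the pads) lies 19 mm behind it; z points along the fingers, y is the line along which they close (so a half turn about z gives the same grasp; the last joint's range is limited). The gripper opens to 95 mm and grips with 3 to 60 N. Pads are 20 mm wide; open, the fingers measure 119 mm over their backs; the gripper's body (75 mm by 180 mm) begins 59 mm behind the grasp point.
Start: joints at [1.096, 0.491, 1.559, -0, 1.092, -0.106], TCP at [0.225, 0.583, 0.189] pointing down, gripper open.
Joint ranges: [-3.1, 3.1], [-0.84, 2.19], [0.05, 2.79], [-1.13, 4.28], [0.06, 2.93], [-2.69, 2.69]. Speed limits (rad/s): [2.22, 2.22, 2.79, 3.14, 3.14, 3.14].

### API

Orientations are given as a 3x3 rotation matrix whose columns are the frame's x, y, z axes.
In Python, from rig import arm, vision gives the robot as it stands.
- The arm moves only by the tool carry_out, never from a script. Its argument "steps" is one flat list of numbers, 7 for each row, row after row: the shift along the tool's x, y, z in cm, then the turn, a rotation vector about the tool's x, y, z in degrees, then the opening, from -1 (shut) to 1 (fully open). In form: [dx, dy, dz, wx, wy, wz, gripper, dx, dy, dz, wx, wy, wz, gripper, ...]. A call has 1 to 12 rows; each row shifts and turns the commanded pose from where the row before left it, along the tool's axes as they then stand; what a row does not reach is not made up. A row lasts 1/8 s, in which the tool goes at most 62.5 mm and 10.7 degrees, less where a joint would pass 70% of its speed; a pose out of reach is approached as far as the arm can. A call is refused whole if a number of a shift passes 6.25 or a number of a turn 10.7, either way. A call with a gripper value outside its range is refused whole. The fingers move at their own pace and stop on an object; the grip force is fixed at half the most. Time passes only in rows, so rows that do not move let the fingers close. It gives the time, the measured TCP pose, the force, the opening and the grip force at its end, in the units of the state.
- arm.get_obs(): the state, without advancing time (a new reading comes with each control period).
- vision.snapshot(name): name is "scene" or "top"; returns a dict with "pixels" (400x640x3 uint8, red, green, blue), "depth" (400x640 float32, m along the optical axis (not along the pixel's ray), 0 where there is no reading), "fx", "fy", "cx", "cy" (pixels), "origin" and "attitude" of the camera in the world. Camera axes: x right, y down, z forward; pixel columns grow to the right and rows downward; lengths in m; the calibration is good to about 2 mm. A picture is of the moment at which its call begins.
- arm.close_job(): hands the job in; it is judged then, once.
Trained networks look in a picture, given as the dict that the camera call returned (one of the last four; its "shot" number tells which), for a name from the list of things; names that differ only in an ending like _2 or _b are one class to them, and where a whole thing is asked for, a point or a joint stands for the part that bears it (a point fixed in the world has none). Each returns a list of dicts, best first, with "confidence" (0 to 1); they miss things now and then, are a little off and sometimes report something else, mostly with a low value. They report only what shows in the picture. A call takes as long as a camera call.
- vision.boxes_of(picture, name): "bbox" ([left, top, width, height] in pixels, round what is visible of it).
- vision.outline_of(picture, name): "pixels" (400x640 bool, what is visible of it) and "bbox" ([left, top, width, height] in pixels, round what is visible of it).
The state is a dict: "t": time; "q": joint angles; "joint_velocities": joint speeds; "joint_efforts": joint torques, N m; "tool_pos": TCP position; "ee_rot": TCP orientation; "ft_force": force on the tool from outside, world axes, zero at the start; "moment": the same for the moment, N m; "gripper_width": finger opening in m; "grasp_force": force on a finger pad.
Only numpy, scipy, OpenCV 4.12 (cv2) and the standard library are available. Lean on these libraries where they do the work, as an engineer would, in place of code of your own. Each camera call takes 0.05 s, during which the arm holds its last target. There are 200 camera calls.

### The job

The black feed roller in the middle of the grey sorting mat has passed its check. With your fingertips, push it so that it rolls along the mat, turning over and not dragged (a light sideways push on its upper half will do), and comes to rest centred over the green line and parallel with it. Do not press hard on it, pick it up or lift it off the mat, and leave the loupe, the tape roll and the tumbler where they are.

Things in the scene. Friction and masses are not known exactly. Their poses are not given: they have to be found in the camera images.
- roller: Loose smooth black roller, 150 g: barrel 24 mm in diameter, 70 mm long, with steel journals 8 mm thick sticking out 9 mm at each end. Origin at its centre on its axis, 15 mm above the work surface; x along the barrel, roughly parallel to the lines; z points to its white stripe, up at the start, and turns as it rolls. Friction about 0.4; pushed slowly and let go, it stops within a few mm.
- mat: Fixed grey flat mat with a thin white border, 116 mm (its x) by 310 mm (its y), 3 mm thick. Origin at the centre of its underside, on the work surface, z up. Its long side, y, is the direction of rolling. The roller starts near its middle. A finger behind the roller at about axis height rolls it along; one on its very top rolls it at half the finger's speed and may wedge it.
- green_line: Green line printed on the mat, 108 mm long and 4 mm wide; the target. Origin at its centre on the mat's upper face, 3 mm above the work surface; its x axis runs along the line, y across it, z up. It lies about 115 mm from the mat's middle, near one end or the other, and runs parallel with the mat's short side.
- red_line: Red line of the same size, near the other end of the mat; for rejected rollers, not the target. Axes and origin as for the green line.
- loupe: Black eye loupe, 35 mm in diameter and 26 mm high, standing loose beyond the +y end of the mat. Origin at the centre of its underside. Must not be disturbed.
- tape_roll: Orange roll of tape lying flat, 62 mm in diameter and 20 mm high, loose beyond the -y end of the mat. Origin at the centre of its underside. Must not be disturbed.
- tumbler: Blue plastic tumbler standing loose to the left of the mat, past the loupe, 67 mm in diameter and 75 mm high. Origin at the centre of its underside. Must not be disturbed.

How it is judged:
On the way, in this order (a step that is already met when the one before it is completed fails the run):
1. the roller has rolled half over: its white stripe faces down (more than 126 degrees from up) (angle between roller's own z axis and vertical above 2.2 rad), for 0.02 s.
2. the roller has rolled a full turn: its white stripe faces up again (within 52 degrees) (angle between roller's own z axis and vertical below 0.9 rad), for 0.02 s.
At the end, for the whole second after the job is handed in: The roller lies still on the mat with its axis over the green line (centre within 5 mm across the line and 20 mm along it), parallel with it within 7 degrees, having rolled at least about one turn on the way; loupe, tape roll and tumbler are within 8 mm of where they stood (y of roller in the frame of green_line between -0.005 and 0.005 m and x of roller in the frame of green_line between -0.02 and 0.02 m and angle between the x axis of roller and the x axis of green_line, either way round below 0.12 rad and z of roller in the frame of green_line below 0.0145 m and linear speed of roller below 0.01 m/s and angular speed of roller below 0.3 rad/s and distance of each of loupe, tape_roll, tumbler from where it was at the start of the episode below 0.008 m); the robot touches nothing.
It fails at once if the roller was lifted off the mat or stood up (its centre more than 5 mm higher than when lying on the mat) (height (world z) of roller above 0.02 m).
It fails at once if the roller was pressed with more than 40 N (contact force between the fingers and roller above 40 N).
It fails at once if the loupe was moved by more than 8 mm (distance of loupe from where it was at the start of the episode above 0.008 m).
It fails at once if the tape roll was moved by more than 8 mm (distance of tape_roll from where it was at the start of the episode above 0.008 m).
It fails at once if the tumbler was moved by more than 8 mm (distance of tumbler from where it was at the start of the episode above 0.008 m).
It also fails if it takes over 45 s, if anything falls off the work surface, if the arm or the gripper's body presses on something with over 40 N, if the wrist force passes 120 N, or if a joint passes its speed limit or range.

## Working session

There is one attempt and no reset: what is moved stays moved. The work goes in short steps, Python scripts to look and compute and a tool call to move; the robot and the scene stay as the last step left them, time stands still between calls to the robot, and variables do not carry over. Pictures are saved under pics/ and viewed, at most 10 in all, crops included, and the job is handed in when it is done.

Besides the shell and the picture viewer there is one more tool, called after "Emit:" as name(argument=value, ...) on one line, values as JSON. carry_out: Moves the arm, as the interface text tells. Its arguments: {"type":"object","properties":{"steps":{"type":"array"}},"required":["steps"]}

```bash
mkdir -p pics; cat > h.py <<'E'
import numpy as np, cv2
from rig import arm, vision
def world(p,mask):
    v,u=np.nonzero(mask&(p["depth"]>0)); d=p["depth"][v,u]
    c=np.stack([(u-p["cx"])/p["fx"]*d,(v-p["cy"])/p["fy"]*d,d],1)
    return c@np.array(p["attitude"]).T+np.array(p["origin"])
def loc(p,n):
    r=vision.outline_of(p,n)
    if not r: print(n,"none");return None
    w=world(p,r[0]["pixels"]); 
    m=np.median(w,0); q=w-w.mean(0); e,V=np.linalg.eigh(np.cov(q[:,:2].T))
    print(n,round(r[0]["confidence"],2),r[0]["bbox"],"med",m.round(4),"mid",((np.percentile(w,2,0)+np.percentile(w,98,0))/2).round(4),"ext",(np.percentile(w,98,0)-np.percentile(w,2,0)).round(4),"axis",V[:,1].round(3))
    return w
E
python3 - <<'E'
from h import *
for c in("top","scene"):
    p=vision.snapshot(c); cv2.imwrite(f"pics/{c}1.png",p["pixels"][...,::-1]); print(c,np.round(p["origin"],3))
    for n in("roller","mat","green_line","red_line","loupe","tape_roll","tumbler"): loc(p,n)
o=arm.get_obs();print(o["t"],o["tool_pos"],np.round(o["ee_rot"],3),o["gripper_width"])
E
```

```text
top [ 0.24  -0.008  1.251]
roller 0.68 [358.6, 181.4, 8.5, 33.8] med [ 0.4355 -0.1362  0.024 ] mid [ 0.4374 -0.1377  0.0225] ext [0.0726 0.0249 0.0161] axis [-0.989 -0.147]
mat 0.62 [306.8, 169.1, 107.2, 53.0] med [ 0.4429 -0.1221  0.0028] mid [ 0.4415 -0.1316  0.0027] ext [0.1214 0.2965 0.01  ] axis [-0.087  0.996]
green_line none
red_line 0.69 [424.7, 179.5, 20.7, 23.6] med [ 0.4576 -0.3354  0.0181] mid [ 0.4574 -0.3357  0.0102] ext [0.0574 0.0598 0.026 ] axis [-0.592  0.806]
loupe 0.68 [285.0, 188.6, 12.2, 9.9] med [0.4437 0.0664 0.0222] mid [0.4457 0.0676 0.0135] ext [0.0306 0.0342 0.0304] axis [-0.261  0.965]
tape_roll 0.81 [426.0, 179.1, 21.9, 24.2] med [ 0.4576 -0.3374  0.0182] mid [ 0.4573 -0.338   0.0101] ext [0.0574 0.0626 0.0262] axis [-0.529  0.848]
tumbler 0.89 [183.8, 201.9, 30.8, 23.4] med [0.3882 0.3234 0.0314] mid [0.3833 0.3105 0.037 ] ext [0.0598 0.0613 0.078 ] axis [0.197 0.98 ]
scene [-0.172 -0.587  0.604]
roller 0.79 [342.0, 224.1, 20.4, 26.1] med [ 0.4292 -0.1401  0.0229] mid [ 0.4345 -0.137   0.0193] ext [0.0754 0.0233 0.0178] axis [-0.993 -0.119]
mat 0.67 [284.2, 203.9, 140.0, 79.9] med [ 0.4378 -0.1608  0.0028] mid [ 0.4418 -0.1332  0.0028] ext [0.1211 0.2968 0.0045] axis [-0.086  0.996]
green_line none
red_line none
loupe 0.71 [284.5, 190.6, 14.4, 16.3] med [0.4386 0.0622 0.0178] mid [0.4424 0.0669 0.0147] ext [0.0271 0.0274 0.0242] axis [-0.72  -0.694]
tape_roll 0.73 [417.9, 262.6, 33.2, 28.7] med [ 0.4491 -0.3359  0.0175] mid [ 0.455  -0.336   0.0102] ext [0.0577 0.0559 0.0211] axis [-0.935 -0.354]
tumbler 0.66 [200.3, 148.3, 23.8, 34.1] med [0.3731 0.2962 0.0508] mid [0.381  0.3132 0.0399] ext [0.0613 0.0636 0.0684] axis [0.527 0.85 ]
0.8 [0.22529241 0.58301844 0.18876254] [[-0.933  0.36   0.   ]
 [ 0.36   0.933  0.   ]
 [-0.     0.    -1.   ]] 0.09523293684882415
```

View pics/top1.png

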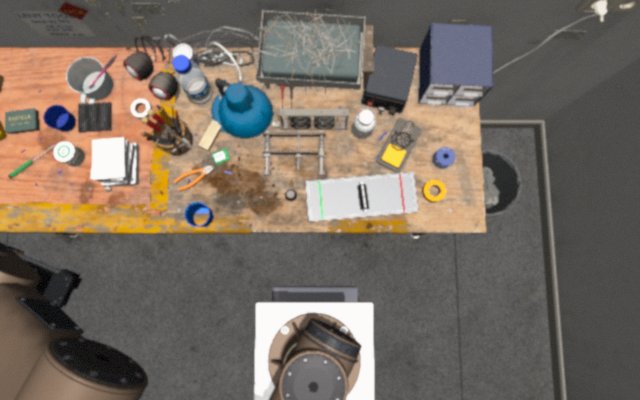

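View pics/scene1.png

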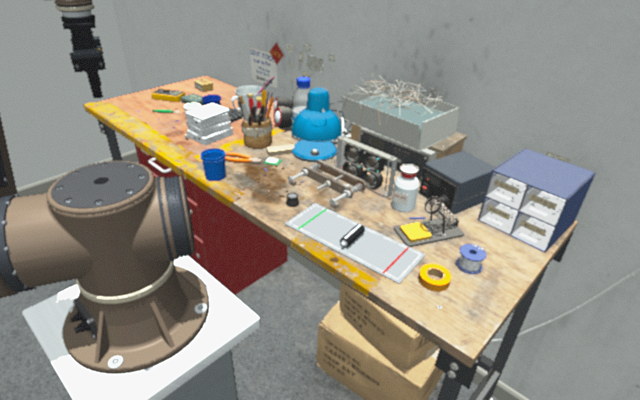

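The top view shows the green line at about px (321,193), the +y end. The red line is near (402,188) and the roller near (363,197). A rack stands just above the mat's left end, around (295,150). I'll measure the line and mat by colour and check obstacle heights.

```bash
cat >> h.py <<'E'
def fit(w):
    (c,s,a)=cv2.minAreaRect(w[:,:2].astype(np.float32)); b=cv2.boxPoints((c,s,a)); e=max(b[1]-b[0],b[2]-b[1],key=np.linalg.norm)
    return np.round(c,4),np.round(sorted(s),4),round(float((np.degrees(np.arctan2(e[1],e[0]))+90)%180-90),1)
def lines(p):
    P=p["pixels"].astype(int); h=p["pixels"].shape
    W=world(p,np.ones(h[:2],bool)); v,u=np.nonzero(p["depth"]>0); C=P[v,u]
    reg=(W[:,0]>.36)&(W[:,0]<.52)&(W[:,1]>-.29)&(W[:,1]<.03)
    R,G,B=C.T; low=W[:,2]<.008
    g=W[reg&low&(G>R+40)&(G>B+40)]; r=W[reg&low&(R>G+50)&(R>B+50)]
    ro=W[reg&(W[:,2]>.012)&(abs(W[:,1]+.08)<.12)&(W[:,0]<.49)]
    for n,q in(("green",g),("red",r),("roller",ro)):
        if len(q)>5:
            V=np.linalg.eigh(np.cov(q[:,:2].T))[1][:,1]; V=V*np.sign(V[0])
            print(n,len(q),"mean",q.mean(0).round(4),"rect",*fit(q),"pca",round(float(np.degrees(np.arctan2(V[1],V[0]))),1))
    return W
E
python3 - <<'E'
from h import *
for c in("top","scene"):
    p=vision.snapshot(c); print(c); W=lines(p)
    for x in np.arange(.34,.66,.04):
        print(round(x,2),[round(float(np.max(W[(abs(W[:,0]-x)<.02)&(abs(W[:,1]-y)<.02),2],initial=-1)),2) for y in np.arange(-.32,.48,.04)])
E
```

```text
top
green 77 mean [ 0.4341 -0.0183  0.0034] rect [ 0.4334 -0.0184] [0.0059 0.1058] 5.2 pca 4.9
red 173 mean [ 0.4054 -0.2208  0.0016] rect [ 0.4017 -0.2144] [0.0944 0.1936] -41.5 pca -33.4
roller 237 mean [ 0.438  -0.1363  0.0233] rect [ 0.4394 -0.1369] [0.0239 0.0883] 6.6 pca 7.1
0.34 [0.01, 0.0, 0.01, 0.01, 0.01, 0.01, 0.01, 0.01, 0.01, 0.0, 0.01, 0.0, 0.01, 0.01, 0.01, 0.08, 0.08, 0.01, 0.01, 0.01]
0.38 [0.01, 0.01, 0.01, 0.01, 0.02, 0.02, 0.01, 0.01, 0.01, 0.01, 0.01, 0.01, 0.01, 0.01, 0.01, 0.08, 0.08, 0.08, 0.01, 0.01]
0.42 [0.03, 0.01, 0.01, 0.01, 0.03, 0.03, 0.01, 0.01, 0.01, 0.03, 0.03, 0.01, 0.01, 0.01, 0.01, 0.08, 0.08, 0.0, 0.01, 0.01]
0.46 [0.03, 0.01, 0.01, 0.01, 0.03, 0.03, 0.01, 0.01, 0.01, 0.03, 0.03, 0.01, 0.01, 0.01, 0.01, 0.01, 0.02, 0.02, 0.01, 0.01]
0.5 [0.02, 0.01, 0.01, 0.01, 0.01, 0.02, 0.01, 0.03, 0.03, 0.03, 0.01, 0.03, 0.02, 0.01, 0.01, 0.01, 0.02, 0.02, 0.01, 0.01]
0.54 [0.04, 0.01, 0.02, 0.02, 0.01, 0.01, 0.01, 0.05, 0.05, 0.04, 0.01, 0.03, 0.03, 0.01, 0.01, 0.02, 0.15, 0.13, 0.14, 0.01]
0.58 [0.01, 0.08, 0.1, 0.02, 0.01, 0.01, 0.01, 0.05, 0.05, 0.04, 0.
[... 728 characters left out ...]
.03, 0.03, 0.01, 0.01, 0.01, 0.03, 0.03, 0.0, 0.0, 0.01, 0.01, 0.07, 0.08, 0.05, 0.0, 0.0]
0.46 [0.02, 0.01, 0.01, 0.01, 0.03, 0.03, 0.01, 0.01, 0.01, 0.03, 0.03, 0.0, 0.0, 0.0, 0.0, 0.01, 0.01, 0.01, 0.01, -1.0]
0.5 [0.02, 0.01, 0.01, 0.01, 0.01, 0.02, 0.0, 0.03, 0.03, 0.03, 0.0, 0.03, 0.03, 0.0, 0.0, 0.01, 0.01, 0.01, 0.01, 0.0]
0.54 [0.04, 0.01, 0.02, 0.02, 0.0, 0.0, 0.0, 0.05, 0.05, 0.04, 0.04, 0.04, 0.03, 0.0, 0.01, 0.01, 0.16, 0.13, 0.14, 0.0]
0.58 [0.04, 0.07, 0.1, 0.08, 0.0, 0.0, 0.0, 0.03, 0.05, 0.04, 0.04, 0.12, 0.15, 0.15, 0.13, 0.02, 0.14, 0.16, 0.15, 0.16]
0.62 [0.01, 0.07, 0.09, 0.01, 0.11, 0.11, 0.11, 0.11, 0.11, 0.11, 0.11, 0.16, 0.21, 0.22, 0.16, 0.02, 0.02, 0.18, 0.2, 0.16]
```

Emit:
carry_out(steps=[-3.9, -2.3, 0, 0, 0, 0, -0.1, -3.9, -2.3, 0, 0, 0, 0, -0.1, -3.9, -2.3, 0, 0, 0, 0, -0.1, -3.9, -2.3, 0, 0, 0, 0, -0.1, -3.9, -2.3, 0, 0, 0, 0, -0.1, -3.9, -2.3, 0, 0, 0, 0, -0.1, -3.9, -2.3, 0, 0, 0, 0, -0.1, -3.9, -2.3, 0, 0, 0, 0, -0.1, 0, 0, 0, 0, 0, 10.6, -0.1, 0, 0, 0, 0, 0, 10.6, -0.1, 0, 0, 0, 0, 0, 10.6, -0.1, 0, 0, 0, 0, 0, 10.6, -0.1])

```text
t: 2.4
tool_pos: [0.4501, 0.2988, 0.1888]
ee_rot: [[-0.44, 0.898, 0.0], [0.898, 0.44, 0.0], [0.0, 0.0, -1.0]]
ft_force: [-0.1, 0.3, 0.1]
gripper_width: 0.0427
grasp_force: 0.0
```

Emit:
carry_out(steps=[0, 0, 0, 0, 0, 10.7, -0.1, 0, 0, 0, 0, 0, 10.7, -0.1, -5.2, -0.55, 0, 0, 0, 0, -0.1, -5.2, -0.55, 0, 0, 0, 0, -0.1, -5.2, -0.55, 0, 0, 0, 0, -0.1, -5.2, -0.55, 0, 0, 0, 0, -0.1, -5.2, -0.55, 0, 0, 0, 0, -0.1, -5.2, -0.55, 0, 0, 0, 0, -0.1, -5.2, -0.55, 0, 0, 0, 0, -0.1, -5.2, -0.55, 0, 0, 0, 0, -0.1, -5.2, -0.55, 0, 0, 0, 0, -0.1, 0, 0, 0, 0, 0, 0, -0.1])

```text
t: 3.9
tool_pos: [0.4419, -0.1745, 0.1886]
ee_rot: [[-0.084, 0.996, 0.0], [0.996, 0.084, -0.0], [-0.0, 0.0, -1.0]]
ft_force: [0.1, -0.3, -0.1]
gripper_width: 0.0426
grasp_force: 0.0
```

Emit:
carry_out(steps=[0, 0, 3.2, 0, 0, 0, -0.1, 0, 0, 4, 0, 0, 0, -0.1, 0, 0, 4, 0, 0, 0, -0.1, 0, 0, 3.5, 0, 0, 0, -0.1, 0, 0, 2, 0, 0, 0, -0.1, 0, 0, 1, 0, 0, 0, -0.1, 0, 0, 0.2, 0, 0, 0, -0.1, 0, 0, 0, 0, 0, 0, -0.1])

```text
t: 4.9
tool_pos: [0.4424, -0.1716, 0.0103]
ee_rot: [[-0.089, 0.996, 0.001], [0.996, 0.089, -0.0], [-0.0, 0.001, -1.0]]
ft_force: [-0.8, -0.3, 0.7]
gripper_width: 0.0426
grasp_force: 0.0
```

```bash
python3 - <<'E'
from h import *
o=arm.get_obs();print(o["t"],o["tool_pos"],o["ft_force"])
p=vision.snapshot("scene");lines(p);cv2.imwrite("pics/s2.png",cv2.resize(p["pixels"][180:300,260:460,::-1],None,fx=4,fy=4))
E
```

```text
4.9 [ 0.44238653 -0.17157186  0.01028233] [-0.7591126  -0.29291638  0.66865452]
green 65 mean [ 0.4312 -0.017   0.0031] rect [ 0.4305 -0.0176] [0.0082 0.1049] 5.1 pca 5.4
red 123 mean [ 0.4211 -0.2132  0.0024] rect [ 0.4038 -0.193 ] [0.0922 0.2064] -49.3 pca -48.1
roller 4695 mean [ 0.4011 -0.1736  0.2559] rect [ 0.4249 -0.1399] [0.1203 0.1298] 0.0 pca 36.6
```

View pics/s2.png

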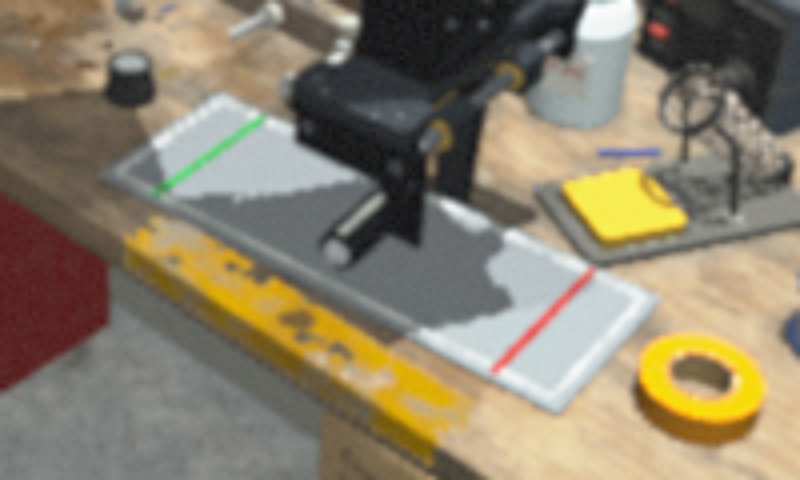

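Emit:
carry_out(steps=[0.4, 0, 0, 0, 0, 0, -0.1, 0.4, 0, 0, 0, 0, 0, -0.1, 0.2, 0, 0, 0, 0, 0, -0.1, 0.2, 0, 0, 0, 0, 0, -0.1, 0.2, 0, 0, 0, 0, 0, -0.1, 0.3, 0, 0, 0, 0, 0, -0.1, 0.3, 0, 0, 0, 0, 0, -0.1, 0.3, 0, 0, 0, 0, 0, -0.1, 0.3, 0, 0, 0, 0, 0, -0.1, 0.3, 0, 0, 0, 0, 0, -0.1, 0.3, 0, 0, 0, 0, 0, -0.1, 0.3, 0, 0, 0, 0, 0, -0.1])

```text
t: 6.45
tool_pos: [0.4389, -0.1366, 0.0097]
ee_rot: [[-0.088, 0.996, 0.0], [0.996, 0.088, 0.0], [0.0, 0.0, -1.0]]
ft_force: [0.2, -0.4, 1.2]
gripper_width: 0.0426
grasp_force: 0.0
```

```bash
python3 - <<'E'
from h import *
p=vision.snapshot("scene");loc(p,"roller");cv2.imwrite("pics/s3.png",cv2.resize(p["pixels"][180:300,260:460,::-1],None,fx=4,fy=4))
E
```

```text
roller 0.6 [340.9, 222.0, 22.0, 26.0] med [ 0.4302 -0.1411  0.022 ] mid [ 0.4339 -0.1381  0.0155] ext [0.0752 0.0231 0.0261] axis [-0.997 -0.081]
```

View pics/s3.png

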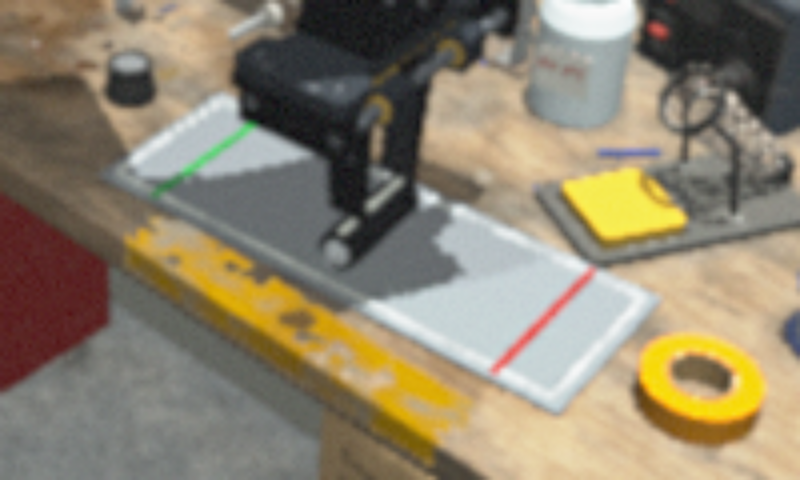

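The roller (crop px (337,250) to (400,185)) has not moved, while the fingers (bottom about (350,205)) are now over or beyond it. The tips must be higher than I assumed, so I'll measure them.

```bash
python3 - <<'E'
from h import *
o=arm.get_obs();T=o["tool_pos"];R=np.array(o["ee_rot"]);print(T,o["ft_force"],np.round(o["q"],3))
p=vision.snapshot("scene");P=p["pixels"]
a=np.array(p["attitude"]);
def pr(x):
    c=a.T@(np.array(x)-p["origin"]);return (p["fx"]*c[0]/c[2]+p["cx"],p["fy"]*c[1]/c[2]+p["cy"])
for n,x in dict(tcp=T,nearfinger=np.array(T)-.027*R[:,1],green=[.4335,-.0182,.003],roller=[.4385,-.136,.015]).items(): print(n,np.round(pr(x),1))
W=world(p,np.ones((400,640),bool))
L=(W-T)@R; k=(abs(L[:,1])<.06)&(abs(L[:,0])<.05)&(W[:,2]>.006)&(W[:,2]<.09)
for z in np.arange(.006,.09,.006):
    q=L[k&(abs(W[:,2]-z)<.003)]
    if len(q): print(round(z,3),len(q),"x",np.percentile(q[:,0],[2,50,98]).round(3),"y",np.percentile(q[:,1],[2,50,98]).round(3))
E
```

```text
[ 0.43888736 -0.13648097  0.00970791] [ 0.27127147  0.23065793 -0.14186462] [-0.445  0.557  2.123  0.     0.462 -0.534]
tcp [352.5 236.8]
nearfinger [345.6 242.6]
green [313.1 218.2]
roller [352.4 235. ]
0.006 4 x [-0.03  -0.007 -0.004] y [-0.053 -0.034  0.002]
0.012 32 x [-0.01  -0.008  0.01 ] y [-0.044 -0.032  0.031]
0.018 81 x [-0.011 -0.008  0.011] y [-0.045 -0.018  0.035]
0.024 134 x [-0.008 -0.003  0.011] y [-0.036 -0.003  0.033]
0.03 23 x [-0.003  0.001  0.004] y [-0.031 -0.002  0.028]
0.036 26 x [-0.01   0.001  0.013] y [-0.028 -0.003  0.025]
0.042 36 x [-0.01   0.     0.014] y [-0.028  0.018  0.024]
0.048 43 x [-0.011 -0.001  0.011] y [-0.031  0.019  0.028]
0.054 43 x [-0.01  -0.001  0.011] y [-0.031  0.019  0.023]
0.06 40 x [-0.01   0.001  0.012] y [-0.032 -0.005  0.024]
0.066 45 x [-0.011 -0.003  0.01 ] y [-0.032 -0.027  0.028]
0.072 22 x [-0.01  -0.007 -0.   ] y [-0.032  0.02   0.025]
0.078 22 x [-0.011 -0.009 -0.005] y [-0.034 -0.002  0.029]
0.084 14 x [-0.01  -0.009 -0.007] y [-0.033 -0.003  0.03 ]
```

Emit:
carry_out(steps=[0, 0, -1.5, 0, 0, 0, -0.1, 0, 0, -1.5, 0, 0, 0, -0.1, -2, 0, 0, 0, 0, 0, -0.1, -2, 0, 0, 0, 0, 0, -0.1, 0, 0, 0, 0, 0, 0, -0.1, 0, 0, 0, 0, 0, 0, -0.1])

```text
t: 7.35
tool_pos: [0.4421, -0.1768, 0.0392]
ee_rot: [[-0.087, 0.996, -0.001], [0.996, 0.087, 0.001], [0.001, -0.001, -1.0]]
ft_force: [-0.4, 0.6, -0.9]
gripper_width: 0.0431
grasp_force: 0.0
```

```bash
python3 - <<'E'
from h import *
o=arm.get_obs();T=o["tool_pos"];R=np.array(o["ee_rot"]);print(T)
p=vision.snapshot("scene");loc(p,"roller")
W=world(p,np.ones((400,640),bool))
L=(W-T)@R; k=(abs(L[:,1])<.045)&(abs(L[:,0])<.013)
for z in np.arange(.01,.08,.004):
    q=L[k&(abs(W[:,2]-z)<.002)]
    print(round(z,3),len(q),np.percentile(q[:,0],[2,98]).round(3) if len(q) else "",np.percentile(q[:,1],[2,98]).round(3) if len(q) else "")
cv2.imwrite("pics/s4.png",cv2.resize(p["pixels"][180:300,260:460,::-1],None,fx=4,fy=4))
E
```

```text
[ 0.44205435 -0.17679629  0.03920541]
roller 0.7 [342.3, 224.0, 21.2, 23.4] med [ 0.4244 -0.1417  0.0225] mid [ 0.4284 -0.1384  0.019 ] ext [0.0646 0.0215 0.0181] axis [-0.998 -0.058]
0.01 0  
0.014 0  
0.018 0  
0.022 0  
0.026 0  
0.03 0  
0.034 0  
0.038 0  
0.042 0  
0.046 0  
0.05 0  
0.054 0  
0.058 0  
0.062 0  
0.066 23 [-0.009  0.012] [-0.028  0.025]
0.07 27 [-0.01  0.01] [-0.028  0.023]
0.074 24 [-0.01   0.011] [-0.029  0.023]
0.078 30 [-0.01   0.012] [-0.03   0.023]
```

View pics/s4.png

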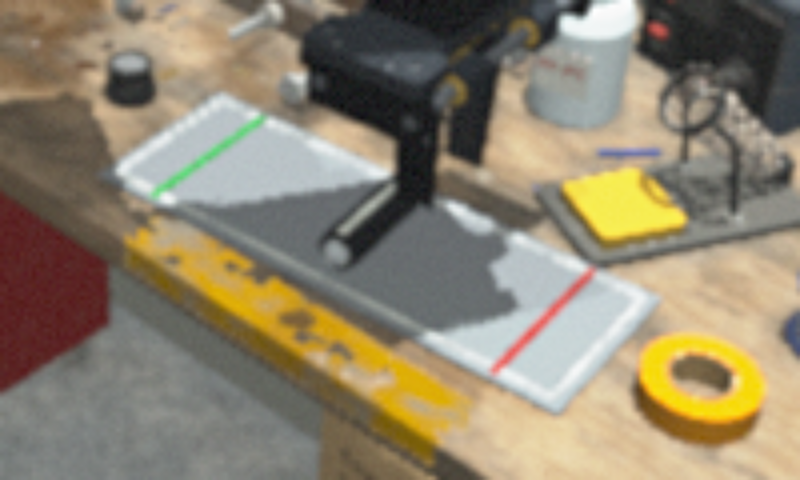

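The tips sit about 25 mm above the TCP at this opening (lowest finger points z≈0.064 at TCP 0.039), so they passed clear over the roller. I'll descend about 5.3 cm, so the tips end near 11 mm.

Emit:
carry_out(steps=[0, 0, 1.5, 0, 0, 0, -0.1, 0, 0, 1.5, 0, 0, 0, -0.1, 0, 0, 1, 0, 0, 0, -0.1, 0, 0, 0.7, 0, 0, 0, -0.1, 0, 0, 0.4, 0, 0, 0, -0.1, 0, 0, 0, 0, 0, 0, -0.1, 0, 0, 0, 0, 0, 0, -0.1])

```text
t: 8.32
tool_pos: [0.4426, -0.1767, -0.011]
ee_rot: [[-0.088, 0.996, 0.0], [0.996, 0.088, -0.0], [-0.0, 0.0, -1.0]]
ft_force: [0.6, 0.0, 0.6]
gripper_width: 0.0427
grasp_force: 0.0
```

```bash
python3 - <<'E'
from h import *
o=arm.get_obs();T=o["tool_pos"];R=np.array(o["ee_rot"]);print(T,o["ft_force"])
p=vision.snapshot("scene");loc(p,"roller")
W=world(p,np.ones((400,640),bool))
L=(W-T)@R; k=(abs(L[:,1])<.045)&(abs(L[:,0])<.014)
for z in np.arange(.006,.03,.003):
    q=L[k&(abs(W[:,2]-z)<.0015)]
    print(round(z,3),len(q),np.percentile(q[:,0],[2,98]).round(3) if len(q) else "",np.percentile(q[:,1],[2,98]).round(3) if len(q) else "")
cv2.imwrite("pics/s5.png",cv2.resize(p["pixels"][180:300,260:460,::-1],None,fx=4,fy=4))
E
```

```text
[ 0.44259508 -0.17666733 -0.01102903] [0.5640464  0.02254366 0.60412379]
roller 0.61 [339.9, 231.2, 15.9, 17.3] med [ 0.4113 -0.1428  0.0215] mid [ 0.4146 -0.1397  0.0197] ext [0.0387 0.0205 0.0162] axis [-0.993 -0.118]
0.006 14 [-0.011  0.007] [-0.043  0.029]
0.009 0  
0.012 0  
0.015 11 [-0.009  0.009] [-0.026  0.023]
0.018 22 [-0.01   0.012] [-0.029  0.023]
0.021 19 [-0.01   0.013] [-0.029  0.023]
0.024 15 [-0.01  0.01] [-0.029  0.022]
0.027 18 [-0.01   0.012] [-0.031  0.023]
```

View pics/s5.png

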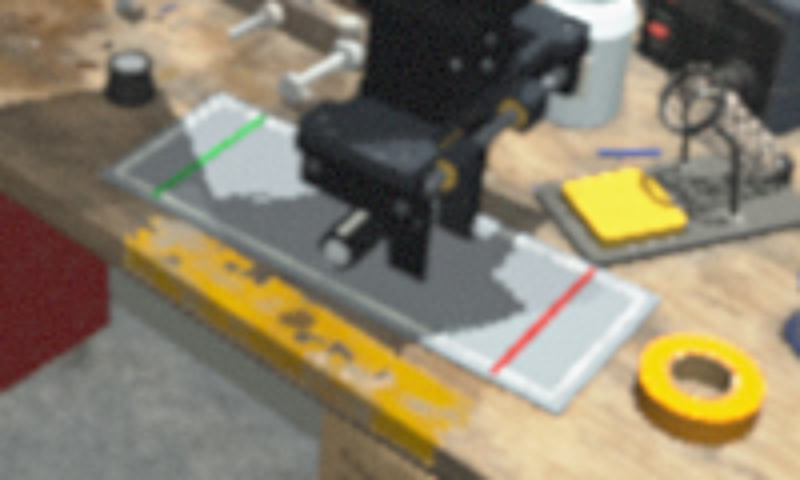

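Both fingertips stand clear on the −y side of the roller (near tip at crop (425,280), roller end at (335,250)). Tip height is about 13 mm. I'll lower a little more and push slowly.

Emit:
carry_out(steps=[0.3, 0, 0.25, 0, 0, 0, -0.1, 0.4, 0, 0, 0, 0, 0, -0.1, 0.4, 0, 0, 0, 0, 0, -0.1, 0.2, 0, 0, 0, 0, 0, -0.1, 0.2, 0, 0, 0, 0, 0, -0.1, 0.2, 0, 0, 0, 0, 0, -0.1, 0.3, 0, 0, 0, 0, 0, -0.1, 0.3, 0, 0, 0, 0, 0, -0.1, 0.3, 0, 0, 0, 0, 0, -0.1, 0.3, 0, 0, 0, 0, 0, -0.1, 0.3, 0, 0, 0, 0, 0, -0.1, 0.3, 0, 0, 0, 0, 0, -0.1])

```text
t: 9.93
tool_pos: [0.4394, -0.1415, -0.0138]
ee_rot: [[-0.088, 0.996, 0.0], [0.996, 0.088, 0.0], [0.0, 0.0, -1.0]]
ft_force: [-0.5, 0.7, 0.4]
gripper_width: 0.0425
grasp_force: 0.1
```

```bash
python3 - <<'E'
from h import *
p=vision.snapshot("scene");loc(p,"roller");cv2.imwrite("pics/s6.png",cv2.resize(p["pixels"][180:300,260:460,::-1],None,fx=4,fy=4))
E
```

```text
roller 0.49 [334.2, 229.5, 8.6, 16.4] med [ 0.4037 -0.1221  0.0226] mid [ 0.4071 -0.1207  0.0188] ext [0.0298 0.0176 0.0182] axis [-0.978 -0.21 ]
```

View pics/s6.png

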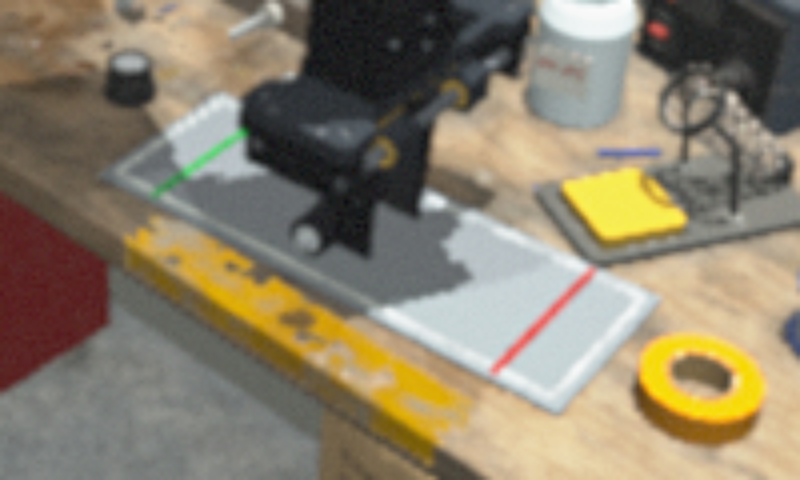

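The roller has rolled about 16 mm ahead of the fingers, with its end now at crop (308,237). I'll continue.

Emit:
carry_out(steps=[0.3, 0, 0, 0, 0, 0, -0.1, 0.3, 0, 0, 0, 0, 0, -0.1, 0.3, 0, 0, 0, 0, 0, -0.1, 0.3, 0, 0, 0, 0, 0, -0.1, 0.3, 0, 0, 0, 0, 0, -0.1, 0.3, 0, 0, 0, 0, 0, -0.1, 0.3, 0, 0, 0, 0, 0, -0.1, 0.3, 0, 0, 0, 0, 0, -0.1, 0.3, 0, 0, 0, 0, 0, -0.1, 0.3, 0, 0, 0, 0, 0, -0.1, 0.3, 0, 0, 0, 0, 0, -0.1, 0.3, 0, 0, 0, 0, 0, -0.1])

```text
t: 11.52
tool_pos: [0.4362, -0.1057, -0.0138]
ee_rot: [[-0.088, 0.996, -0.0], [0.996, 0.088, 0.0], [0.0, -0.0, -1.0]]
ft_force: [0.8, -0.2, -0.1]
gripper_width: 0.0429
grasp_force: 0.1
```

Emit:
carry_out(steps=[0.3, 0, 0, 0, 0, 0, -0.1, 0.3, 0, 0, 0, 0, 0, -0.1, 0.3, 0, 0, 0, 0, 0, -0.1, 0.3, 0, 0, 0, 0, 0, -0.1, 0.3, 0, 0, 0, 0, 0, -0.1, 0.3, 0, 0, 0, 0, 0, -0.1, 0.3, 0, 0, 0, 0, 0, -0.1, 0.3, 0, 0, 0, 0, 0, -0.1, 0.3, 0, 0, 0, 0, 0, -0.1, 0.3, 0, 0, 0, 0, 0, -0.1, 0.3, 0, 0, 0, 0, 0, -0.1, 0.2, 0, 0, 0, 0, 0, -0.1])

```text
t: 13.02
tool_pos: [0.4331, -0.0708, -0.0138]
ee_rot: [[-0.088, 0.996, -0.0], [0.996, 0.088, 0.0], [0.0, 0.0, -1.0]]
ft_force: [0.4, 0.1, 0.5]
gripper_width: 0.0427
grasp_force: 0.0
```

```bash
python3 - <<'E'
from h import *
o=arm.get_obs();T=o["tool_pos"];print(T,"across",(np.array(T[:2])-[.4335,-.0182])@[-.087,.996])
p=vision.snapshot("scene");loc(p,"roller");cv2.imwrite("pics/s7.png",cv2.resize(p["pixels"][180:300,260:460,::-1],None,fx=4,fy=4))
E
```

```text
[ 0.43307644 -0.07082174 -0.01378001] across -0.05237439885759825
roller none
```

View pics/s7.png

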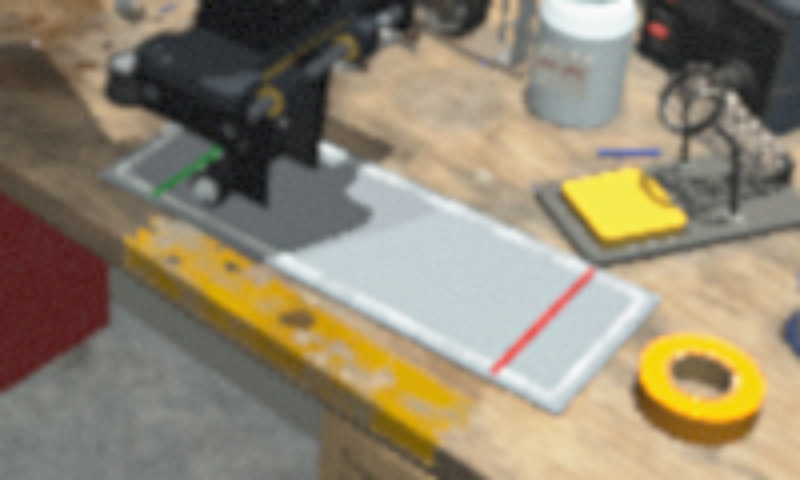

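The roller's end is at crop (207,188), just short of the green line (about (180,175)). I'll make the final slow push, then back off and lift away.

Emit:
carry_out(steps=[0.3, 0, 0, 0, 0, 0, -0.1, 0.3, 0, 0, 0, 0, 0, -0.1, 0.3, 0, 0, 0, 0, 0, -0.1, 0.3, 0, 0, 0, 0, 0, -0.1, 0.3, 0, 0, 0, 0, 0, -0.1, 0.2, 0, 0, 0, 0, 0, -0.1, 0.2, 0, 0, 0, 0, 0, -0.1, 0.2, 0, 0, 0, 0, 0, -0.1, 0.1, 0, 0, 0, 0, 0, -0.1, 0.1, 0, 0, 0, 0, 0, -0.1, 0.1, 0, 0, 0, 0, 0, -0.1, 0, 0, 0, 0, 0, 0, -0.1])

```text
t: 14.62
tool_pos: [0.431, -0.0471, -0.0138]
ee_rot: [[-0.088, 0.996, -0.0], [0.996, 0.088, 0.0], [0.0, -0.0, -1.0]]
ft_force: [0.6, -0.1, -0.3]
gripper_width: 0.0429
grasp_force: 0.0
```

Emit:
carry_out(steps=[-1, 0, 0, 0, 0, 0, -0.1, -2, 0, 0, 0, 0, 0, -0.1, -2, 0, -2, 0, 0, 0, -0.1, -4, 0, -4, 0, 0, 0, -0.1, -4, 0, -4, 0, 0, 0, -0.1, -5, 0, -3, 0, 0, 0, -0.1, 0, 0, 0, 0, 0, 0, -0.1])

```text
t: 15.5
tool_pos: [0.4478, -0.2303, 0.1183]
ee_rot: [[-0.085, 0.996, 0.004], [0.996, 0.085, -0.003], [-0.003, 0.004, -1.0]]
ft_force: [1.2, 1.0, -0.5]
gripper_width: 0.0428
grasp_force: 0.0
```

```bash
cat > m.py <<'E'
from h import *
o=arm.get_obs();print(o["t"],o["tool_pos"])
for c in("scene","top"):
    p=vision.snapshot(c);print(c);lines(p)
    for n in("roller","loupe","tape_roll","tumbler"):
        w=loc(p,n)
        if n=="roller" and w is not None:
            q=w[w[:,2]>.01]; print(" rect",*fit(q),"pos vs green",((fit(q)[0]-[.4335,-.0182])@np.array([[.996,-.087],[.087,.996]])).round(4))
    cv2.imwrite(f"pics/{c}8.png",cv2.resize(p["pixels"][180:300,260:460,::-1],None,fx=4,fy=4))
E
python3 m.py
```

```text
15.5 [ 0.44778603 -0.23029797  0.11827299]
scene
green 8 mean [ 0.3964 -0.0206  0.0036] rect [ 0.4312 -0.0163] [0.0052 0.1023] 7.4 pca 5.5
red 117 mean [ 0.4135 -0.2033  0.0021] rect [ 0.4043 -0.1928] [0.0912 0.2041] -50.0 pca -46.2
roller 540 mean [ 0.4228 -0.1025  0.221 ] rect [ 0.4131 -0.1038] [0.1009 0.1936] 85.7 pca -86.8
roller 0.7 [301.4, 206.1, 22.0, 23.9] med [ 0.4145 -0.0276  0.0222] mid [ 0.4205 -0.0201  0.0147] ext [0.0753 0.0313 0.0255] axis [-0.997 -0.071]
 rect [ 0.4202 -0.0238] [0.0236 0.0805] 4.2 pos vs green [-0.0137 -0.0044]
loupe 0.46 [283.6, 193.0, 14.2, 15.9] med [0.4381 0.062  0.0157] mid [0.4424 0.0665 0.0131] ext [0.0294 0.0279 0.0268] axis [-0.929  0.37 ]
tape_roll 0.85 [420.4, 263.9, 28.8, 29.2] med [ 0.4486 -0.3359  0.0178] mid [ 0.4549 -0.3359  0.011 ] ext [0.0571 0.0559 0.0195] axis [-0.944 -0.331]
tumbler 0.59 [201.0, 145.0, 24.2, 39.0] med [0.3754 0.2985 0.0508] mid [0.419  0.3568 0.0381] ext [0.1376 0.1509 0.0735] axis [0.586 0.81 ]
top
roller 2123 mean [ 0.4051 -0.147   0.5617] rect [ 0.4247 -0.0849] [0.1296 0.2303] -89.8 pca -64.4
roller none
loupe 0.46 [339.0, 175.5, 41.3, 23.8] med [ 0.4794 -0.1301  0.0027] mid [ 0.4707 -0.1236  0.0026] ext [0.0607 0.1053 0.0097] axis [-0.053  0.999]
tape_roll none
tumbler 0.7 [183.8, 204.6, 31.7, 24.4] med [0.3879 0.3239 0.029 ] mid [0.3828 0.3108 0.0372] ext [0.0586 0.0619 0.0777] axis [0.287 0.958]
```

View pics/scene8.png

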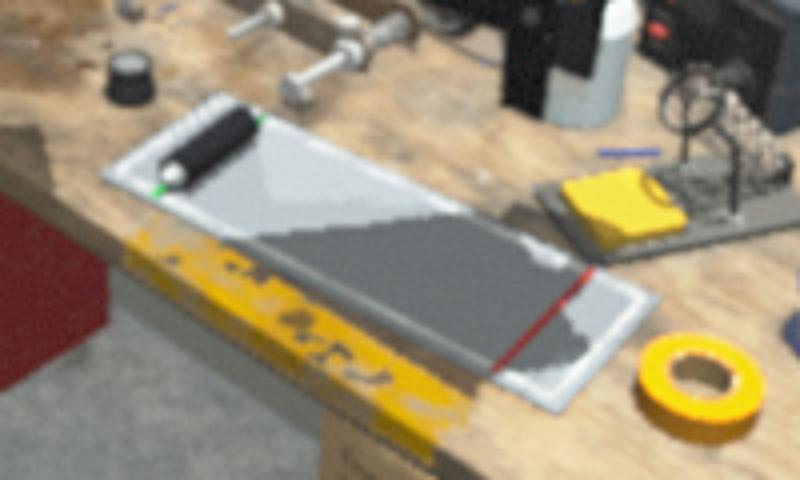

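```bash
cat > f.py <<'E'
from h import *
from scipy.optimize import minimize
p=vision.snapshot("scene");r=vision.outline_of(p,"roller");M=r[0]["pixels"].astype(float)
# darker/unlit pixels also checked by depth: points >7 mm over table near green line
v,u=np.nonzero(p["depth"]>0);W=world(p,np.ones((400,640),bool));k=(W[:,2]>.007)&(W[:,2]<.035)&(abs(W[:,0]-.43)<.07)&(abs(W[:,1]+.02)<.04)
D=np.zeros((400,640));D[v[k],u[k]]=1
a=np.array(p["attitude"]);S=8
def hull(c,th,S=S):
    l=np.array([np.cos(th),np.sin(th),0]);n=np.array([-l[1],l[0],0]);pts=[]
    out=np.zeros((60*S,80*S),np.uint8)
    for h,R in((.035,.012),(.044,.004)):
        q=np.array([np.array([c[0],c[1],.015])+s*h*l+R*(np.cos(t)*n+np.sin(t)*np.array([0,0,1])) for s in(-1,1) for t in np.linspace(0,6.283,24)])
        k=(q-p["origin"])@a; uv=np.stack([p["fx"]*k[:,0]/k[:,2]+p["cx"]-270,p["fy"]*k[:,1]/k[:,2]+p["cy"]-190],1)
        cv2.fillConvexPoly(out,cv2.convexHull(((uv+.5)*S*16).astype(np.int32)),1,shift=4)
    return cv2.resize(out.astype(np.float32),(80,60),interpolation=cv2.INTER_AREA)
for n,m in(("net",M),("depth",D)):
    m=m[190:250,270:350]
    f=lambda x:np.abs(hull(x[:2]*.01,x[2]*.1)-m).sum()
    b=min((minimize(f,[x0,y0,.8],method="Nelder-Mead",options=dict(initial_simplex=[[x0,y0,.8],[x0+.5,y0,.8],[x0,y0+.5,.8],[x0,y0,1.4]])) for x0 in(42.,43.) for y0 in(-2.4,-1.8)),key=lambda z:z.fun)
    c=b.x[:2]*.01;d=c-[.4335,-.0182]
    print(n,b.fun,m.sum(),c.round(4),"deg",round(np.degrees(b.x[2]*.1),1),"along",round(d@[.996,.087],4),"across",round(d@[-.087,.996],4))
E
python3 f.py
```

```text
net 70.859375 201.0 [ 0.4268 -0.0214] deg 12.9 along -0.007 across -0.0026
depth 37.15625 279.0 [ 0.4259 -0.0206] deg 6.5 along -0.0077 across -0.0018
```

Emit:
carry_out(steps=[-4, 0, -3, 0, 0, 0, -0.1, -5, 0, -3, 0, 0, 0, -0.1, -5, 0, -3, 0, 0, 0, -0.1, -5, 0, 0, 0, 0, 0, -0.1, 0, 0, 0, 0, 0, 0, -0.1])

```text
t: 16.73
tool_pos: [0.4633, -0.4183, 0.2056]
ee_rot: [[-0.086, 0.996, 0.0], [0.996, 0.086, -0.0], [-0.0, 0.0, -1.0]]
ft_force: [-0.0, 0.3, -0.1]
gripper_width: 0.0426
grasp_force: 0.0
```

```bash
python3 f.py; python3 m.py
```

```text
net 29.59375 254.0 [ 0.4254 -0.0201] deg 6.9 along -0.0083 across -0.0012
depth 46.171875 286.0 [ 0.4257 -0.0207] deg 6.3 along -0.008 across -0.0018
16.825 [ 0.463328   -0.41540063  0.2055378 ]
scene
red 101 mean [ 0.4295 -0.2239  0.0024] rect [ 0.413 -0.217] [0.0767 0.1743] -38.7 pca -37.7
roller 253 mean [ 0.419  -0.0265  0.0217] rect [ 0.4254 -0.0246] [0.0238 0.0878] 1.6 pca 3.7
roller 0.55 [301.6, 204.1, 26.3, 25.0] med [ 0.421  -0.0279  0.0225] mid [ 0.4234 -0.0253  0.0196] ext [0.0748 0.0207 0.0164] axis [-0.996 -0.089]
 rect [ 0.4254 -0.0244] [0.0204 0.0878] 5.0 pos vs green [-0.0086 -0.0055]
loupe 0.69 [283.6, 191.7, 15.2, 15.8] med [0.4399 0.0621 0.0146] mid [0.4541 0.0764 0.0124] ext [0.0521 0.0488 0.0274] axis [-0.759 -0.651]
tape_roll 0.83 [416.6, 261.2, 34.2, 31.7] med [ 0.4494 -0.3361  0.0176] mid [ 0.4549 -0.3359  0.0108] ext [0.0571 0.0563 0.0198] axis [-0.928 -0.373]
tumbler 0.85 [202.0, 146.0, 23.6, 35.3] med [0.3768 0.295  0.0482] mid [0.416  0.3454 0.0374] ext [0.1313 0.1316 0.0752] axis [0.606 0.795]
top
roller 1089 mean [ 0.3726 -0.0646  0.7688] rect [ 0.3794 -0.0658] [0.0387 0.0909] -90.0 pca -85.1
roller none
loupe 0.63 [285.4, 189.1, 12.9, 10.0] med [0.4428 0.0639 0.0228] mid [0.4445 0.0657 0.0141] ext [0.0287 0.0307 0.0307] axis [-0.449  0.894]
tape_roll 0.48 [426.7, 179.8, 20.8, 20.9] med [ 0.4715 -0.3465  0.0185] mid [ 0.4614 -0.3397  0.0148] ext [0.05   0.0461 0.0155] axis [-0.778 -0.628]
tumbler 0.58 [183.9, 201.0, 32.9, 25.4] med [0.3888 0.324  0.0279] mid [0.3837 0.311  0.0371] ext [0.0615 0.0617 0.0779] axis [0.071 0.998]
```

Emit:
carry_out(steps=[-3, -3.6, 0, 0, 0, 0, -0.1, -3, -3.6, 0, 0, 0, 0, -0.1, -3, -3.6, 0, 0, 0, 0, -0.1, -3, -3.6, 0, 0, 0, 0, -0.1, -3, -3.6, 0, 0, 0, 0, -0.1, -3, -3.6, 0, 0, 0, 0, -0.1, 0, 0, 0, 0, 0, 0, -0.1])

```text
t: 18.2
tool_pos: [0.2621, -0.6158, 0.2057]
ee_rot: [[-0.085, 0.996, -0.0], [0.996, 0.085, 0.0], [0.0, -0.0, -1.0]]
ft_force: [1.2, 0.7, 0.5]
gripper_width: 0.0424
grasp_force: 0.0
```

```bash
python3 m.py | sed -n '/top/,$p'; sed -i 's/snapshot("scene")/snapshot(__import__("sys").argv[1])/; s/60\*S,80\*S/80*S,100*S/; s/(80,60)/(100,80)/; s/190:250,270:350/170:250,270:370/; s/cy"\]-190/cy"]-170/' f.py; for c in top scene; do python3 f.py $c; done
```

```text
top
green 15 mean [ 0.4522 -0.0163  0.004 ] rect [ 0.433  -0.0194] [0.0054 0.1063] 6.5 pca 5.4
red 195 mean [ 0.4018 -0.2067  0.0014] rect [ 0.4002 -0.1963] [0.097  0.2085] -49.0 pca -43.6
roller 231 mean [ 0.4251 -0.0238  0.0236] rect [ 0.4262 -0.0238] [0.0236 0.0856] 6.0 pca 6.0
roller 0.64 [319.0, 187.2, 6.5, 29.9] med [ 0.4249 -0.0252  0.0242] mid [ 0.4264 -0.0253  0.0162] ext [0.0733 0.0223 0.0283] axis [-0.998 -0.067]
 rect [ 0.4267 -0.0244] [0.0231 0.0796] 3.7 pos vs green [-0.0073 -0.0056]
loupe 0.41 [283.9, 187.9, 12.7, 10.5] med [0.4424 0.0663 0.0227] mid [0.4433 0.0658 0.0162] ext [0.0268 0.0305 0.0232] axis [-0.105  0.995]
tape_roll 0.91 [425.0, 180.2, 21.7, 25.0] med [ 0.4574 -0.3339  0.0176] mid [ 0.4583 -0.335   0.0096] ext [0.0612 0.0573 0.0277] axis [-0.853  0.521]
tumbler 0.59 [185.1, 200.6, 30.5, 25.3] med [0.3887 0.3222 0.0303] mid [0.3833 0.3105 0.0367] ext [0.0595 0.0609 0.0775] axis [0.313 0.95 ]
net 60.921875 186.0 [ 0.4238 -0.0248] deg 7.5 along -0.0102 across -0.0057
depth 61.390625 273.0 [ 0.4265 -0.0236] deg 5.9 along -0.0074 across -0.0048Traceback (most recent call last):
  File "f.py", line 3, in <module>
    p=vision.snapshot(__import__("sys").argv[1]);r=vision.outline_of(p,"roller");M=r[0]["pixels"].astype(float)
                                                                                   ~^^^
IndexError: list index out of range
```

The top view gives the roller 5 mm short of the green line's centre and within about 1° of parallel. One more gentle nudge of 5 mm is needed.

Emit:
carry_out(steps=[3, 3.6, 0, 0, 0, 0, -0.1, 3, 3.6, 0, 0, 0, 0, -0.1, 3, 3.6, 0, 0, 0, 0, -0.1, 3, 3.6, 0, 0, 0, 0, -0.1, 3, 3.6, 0, 0, 0, 0, -0.1, 3, 3.6, 0, 0, 0, 0, -0.1, 5, 0, 0, 0, 0, 0, -0.1, 5, 0, 3, 0, 0, 0, -0.1, 5, 0, 3, 0, 0, 0, -0.1, 5, 0, 3, 0, 0, 0, -0.1, 5, 0, 0, 0, 0, 0, -0.1, 0, 0, 0, 0, 0, 0, -0.1])

```text
t: 20.4
tool_pos: [0.4411, -0.1642, 0.1162]
ee_rot: [[-0.091, 0.996, -0.001], [0.996, 0.091, 0.001], [0.001, -0.001, -1.0]]
ft_force: [-0.4, 0.3, -0.3]
gripper_width: 0.043
grasp_force: 0.0
```

Emit:
carry_out(steps=[2.5, 0, 2, 0, 0, 0, -0.1, 2.5, 0, 4, 0, 0, 0, -0.1, 2, 0, 3.5, 0, 0, 0, -0.1, 1, 0, 2, 0, 0, 0, -0.1, 0, 0, 1, 0, 0, 0, -0.1, 0, 0, 0.4, 0, 0, 0, -0.1, 0, 0, 0, 0, 0, 0, -0.1, 0, 0, 0, 0, 0, 0, -0.1])

```text
t: 21.4
tool_pos: [0.4349, -0.0874, -0.0122]
ee_rot: [[-0.088, 0.996, 0.001], [0.996, 0.088, -0.0], [-0.0, 0.001, -1.0]]
ft_force: [-0.4, -0.4, -0.2]
gripper_width: 0.0425
grasp_force: 0.0
```

Emit:
carry_out(steps=[0.8, 0, 0.15, 0, 0, 0, -0.1, 1, 0, 0, 0, 0, 0, -0.1, 0.8, 0, 0, 0, 0, 0, -0.1, 0.5, 0, 0, 0, 0, 0, -0.1, 0.3, 0, 0, 0, 0, 0, -0.1, 0.2, 0, 0, 0, 0, 0, -0.1, 0.2, 0, 0, 0, 0, 0, -0.1, 0.2, 0, 0, 0, 0, 0, -0.1, 0.2, 0, 0, 0, 0, 0, -0.1, 0.2, 0, 0, 0, 0, 0, -0.1, 0.1, 0, 0, 0, 0, 0, -0.1, 0, 0, 0, 0, 0, 0, -0.1])

```text
t: 22.9
tool_pos: [0.4306, -0.0421, -0.0143]
ee_rot: [[-0.088, 0.996, 0.0], [0.996, 0.088, 0.0], [0.0, 0.0, -1.0]]
ft_force: [0.0, 0.2, 0.6]
gripper_width: 0.0431
grasp_force: 0.0
```

Backing off the same way, to the pose clear of the top view.

Emit:
carry_out(steps=[-1, 0, 0, 0, 0, 0, -0.1, -2, 0, 0, 0, 0, 0, -0.1, -2, 0, -2, 0, 0, 0, -0.1, -4, 0, -4, 0, 0, 0, -0.1, -5, 0, -5, 0, 0, 0, -0.1, -5, 0, -5, 0, 0, 0, -0.1, -5, 0, -4, 0, 0, 0, -0.1, -5, 0, -2, 0, 0, 0, -0.1, -5, 0, 0, 0, 0, 0, -0.1, -4, 0, 0, 0, 0, 0, -0.1])

```text
t: 24.15
tool_pos: [0.4623, -0.4105, 0.1933]
ee_rot: [[-0.087, 0.996, 0.0], [0.996, 0.087, -0.0], [-0.0, 0.0, -1.0]]
ft_force: [-0.3, 1.1, -0.8]
gripper_width: 0.043
grasp_force: 0.0
```

Emit:
carry_out(steps=[-3, -3.6, 0, 0, 0, 0, -0.1, -3, -3.6, 0, 0, 0, 0, -0.1, -3, -3.6, 0, 0, 0, 0, -0.1, -3, -3.6, 0, 0, 0, 0, -0.1, -3, -3.6, 0, 0, 0, 0, -0.1, -3, -3.6, 0, 0, 0, 0, -0.1, 0, 0, 0, 0, 0, 0, -0.1, 0, 0, 0, 0, 0, 0, -0.1])

```text
t: 25.15
tool_pos: [0.2635, -0.606, 0.1929]
ee_rot: [[-0.088, 0.996, 0.0], [0.996, 0.088, 0.001], [0.001, 0.0, -1.0]]
ft_force: [0.0, 0.4, 0.1]
gripper_width: 0.0429
grasp_force: 0.0
```

```bash
python3 m.py|grep -v red; python3 f.py top
```

```text
25.15 [ 0.26347659 -0.60604463  0.1928572 ]
scene
green 11 mean [ 0.452  -0.0146  0.0029] rect [ 0.4336 -0.0181] [0.0084 0.1082] 7.6 pca 5.4
roller 250 mean [ 0.4193 -0.0216  0.0219] rect [ 0.4244 -0.0181] [0.0229 0.089 ] 5.6 pca 4.0
roller 0.54 [300.3, 205.1, 21.9, 23.5] med [ 0.4178 -0.0227  0.022 ] mid [ 0.4213 -0.0082  0.0152] ext [0.0762 0.0445 0.025 ] axis [-0.986 -0.165]
 rect [ 0.4201 -0.0185] [0.0229 0.0805] 5.6 pos vs green [-0.0134  0.0009]
loupe 0.73 [286.6, 193.4, 11.3, 13.9] med [0.4394 0.0626 0.0162] mid [0.4424 0.0669 0.0139] ext [0.0287 0.0284 0.0266] axis [-0.993  0.118]
tape_roll 0.63 [415.6, 265.5, 35.3, 27.9] med [ 0.4495 -0.3355  0.0175] mid [ 0.4546 -0.3353  0.0096] ext [0.0575 0.0574 0.0221] axis [-0.935 -0.355]
tumbler none
top
green 6 mean [ 0.48   -0.0138  0.0037] rect [ 0.4801 -0.0134] [0.0042 0.0079] 29.0 pca 33.9
roller 237 mean [ 0.4242 -0.0188  0.023 ] rect [ 0.4257 -0.0189] [0.0238 0.0878] 6.3 pca 6.2
roller 0.8 [313.6, 183.9, 14.3, 32.3] med [ 0.4243 -0.0197  0.0235] mid [ 0.4258 -0.0184  0.0222] ext [0.0772 0.0251 0.0169] axis [-0.995 -0.102]
 rect [ 0.4258 -0.0188] [0.0238 0.0848] 6.2 pos vs green [-0.0077  0.0001]
loupe 0.53 [283.2, 188.3, 12.5, 10.1] med [0.4435 0.0663 0.0224] mid [0.4447 0.0663 0.0136] ext [0.0281 0.0315 0.0299] axis [-0.275  0.962]
tape_roll 0.54 [422.4, 181.4, 23.9, 21.4] med [ 0.4556 -0.3343  0.0186] mid [ 0.4568 -0.3347  0.0145] ext [0.054  0.056  0.0194] axis [-0.501  0.865]
tumbler 0.81 [182.4, 202.6, 35.7, 23.4] med [0.3884 0.323  0.0295] mid [0.3834 0.3113 0.0378] ext [0.0595 0.0624 0.0781] axis [0.31  0.951]
net 42.734375 200.0 [ 0.4257 -0.0183] deg 6.3 along -0.0078 across 0.0006
depth 56.46875 278.0 [ 0.4257 -0.0185] deg 6.1 along -0.0078 across 0.0003
```

View pics/top8.png

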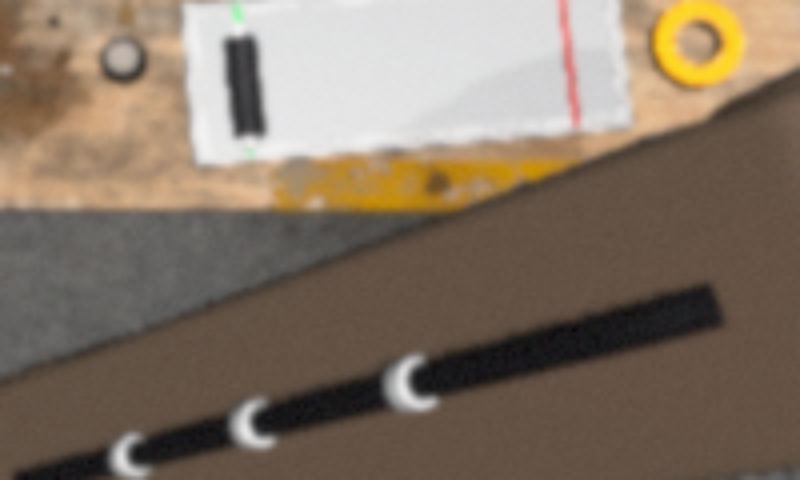

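The roller (crop px 245,87) is centred on the green line, whose ends show at (237,12) and (249,152). It is parallel with the line, about 0.5 mm across and −8 mm along. The other objects have not moved, so I'm handing in.

```bash
python3 -c "
from rig import arm
print(arm.close_job())"
```

```text
the job is handed in; nothing more can be done
None
```

I rolled the roller onto the green line and handed the job in; by the last pictures it lies about 0.5 mm off across the line, 8 mm along it and 1° from parallel, with the loupe, tape roll and tumbler unmoved, though the hand-in returned no verdict.

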